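# Step the dust extractor up two speeds on its interlocked key switch

## Task

The dust extractor is running two speeds too slow. On its switch box, take it up one speed at a time: press the key just to the right of the one that is down until it stays down by itself and the old key pops up, then do the same with the next key to the right and leave it there. Press no other key, and leave the tools lying round the box where they are.

Things in the scene. Friction and masses are not known exactly. Their poses are not given: they have to be found in the camera images.
- switch_box: Dark steel switch box fixed to the bench, 110 (x) x 256 (y) x 44 mm high, grey face plate; origin at the centre of its underside, z up, turned at most 0.3 rad. Five like white keys in a row along its y axis, 44 mm apart, first at y = +88 mm (left), fifth at -88 mm (right), cap centres at x = +6 mm; dots on the robot's side count the speeds, one (left) to five.
- key_a (a joint): Travel of key a downwards, m: 0 up, about 0.008 latched, 0.010 bottom stop. The key that is latched down at the start: first, second or third from the left. It springs up when another key is pressed in past about 4 mm.
- key_a_top (a point): Centre of the top of key a's cap, which is 50 mm along the box's x and 30 mm along its y, with 14 mm gaps to the next caps. Moves with the key: 67 mm over the bench when up, 59 mm latched, 57 mm at the bottom. Axes as the box's.
- key_b (a joint): Travel of key b downwards, m: 0 up, about 0.008 latched, 0.010 bottom stop. Up at the start, in one of the three leftmost places. All keys are alike: pressing one past about 4 mm frees the latched key, whichever it is; it latches itself only when pressed nearly to the bottom (8.5 mm or more); let go earlier it springs up and no key stays down.
- key_b_top (a point): Centre of the top of key b's cap, which is 50 mm along the box's x and 30 mm along its y, with 14 mm gaps to the next caps. Moves with the key: 67 mm over the bench when up, 59 mm latched, 57 mm at the bottom. Axes as the box's.
- key_c (a joint): Travel of key c downwards, m: 0 up, about 0.008 latched, 0.010 bottom stop. Up at the start, in one of the three leftmost places. All keys press straight down, light sprung: 1 to 2 N, at most about 3 N on the way, then a hard stop at 10 mm. The click as the old key lets go can be felt as a short knock of several N: judge by depth.
- key_c_top (a point): Centre of the top of key c's cap, which is 50 mm along the box's x and 30 mm along its y, with 14 mm gaps to the next caps. Moves with the key: 67 mm over the bench when up, 59 mm latched, 57 mm at the bottom. Axes as the box's.
- key_d (a joint): Travel of key d downwards, m: 0 up, about 0.008 latched, 0.010 bottom stop. Up at the start, fourth from the left.
- key_d_top (a point): Centre of the top of key d's cap, which is 50 mm along the box's x and 30 mm along its y, with 14 mm gaps to the next caps. Moves with the key: 67 mm over the bench when up, 59 mm latched, 57 mm at the bottom. Axes as the box's.
- key_e (a joint): Travel of key e downwards, m: 0 up, about 0.008 latched, 0.010 bottom stop. Up at the start, fifth from the left (rightmost).
- key_e_top (a point): Centre of the top of key e's cap, which is 50 mm along the box's x and 30 mm along its y, with 14 mm gaps to the next caps. Moves with the key: 67 mm over the bench when up, 59 mm latched, 57 mm at the bottom. Axes as the box's.
- pliers: Pliers with blue handles, 51 x 177 x 13 mm, lying behind the box (beyond it from the robot); origin at the centre of the underside. Bystander.
- padlock: Brass padlock, 42 x 72 x 18 mm, lying behind the box; origin at the centre of the underside. Bystander.
- driver_red: Screwdriver with red handle, 28 x 211 x 26 mm, lying on the robot's side of the box; origin at the centre of the underside. Bystander.

How it is judged:
On the way:
1. the key just right of the one that was down at the start is down, and all the others are up (((y of key_b_top in the frame of key_a_top between -0.066 and -0.022 m and value of joint key_b above 0.007 m and value of joint each of key_a, key_c, key_d, key_e below 0.003 m) or (y of key_c_top in the frame of key_a_top between -0.066 and -0.022 m and value of joint key_c above 0.007 m and value of joint each of key_a, key_b, key_d, key_e below 0.003 m) or (y of key_d_top in the frame of key_a_top between -0.066 and -0.022 m and value of joint key_d above 0.007 m and value of joint each of key_a, key_b, key_c, key_e below 0.003 m) or (y of key_e_top in the frame of key_a_top between -0.066 and -0.022 m and value of joint key_e above 0.007 m and value of joint each of key_a, key_b, key_c, key_d below 0.003 m))), for 0.2 s.
At the end, for the whole second after the job is handed in: The key two places to the right of the one that was down at the start is latched (pressed in more than 7 mm) and the other four keys are up (within 3 mm of their top position) (((y of key_b_top in the frame of key_a_top between -0.11 and -0.066 m and value of joint key_b above 0.007 m and value of joint each of key_a, key_c, key_d, key_e below 0.003 m) or (y of key_c_top in the frame of key_a_top between -0.11 and -0.066 m and value of joint key_c above 0.007 m and value of joint each of key_a, key_b, key_d, key_e below 0.003 m) or (y of key_d_top in the frame of key_a_top between -0.11 and -0.066 m and value of joint key_d above 0.007 m and value of joint each of key_a, key_b, key_c, key_e below 0.003 m) or (y of key_e_top in the frame of key_a_top between -0.11 and -0.066 m and value of joint key_e above 0.007 m and value of joint each of key_a, key_b, key_c, key_d below 0.003 m))); the robot touches nothing.
It fails at once if a key other than the next two to the right was pressed in more than 5 mm ((value of joint key_b above 0.005 m and not (y of key_b_top in the frame of key_a_top between -0.066 and -0.022 m or y of key_b_top in the frame of key_a_top between -0.11 and -0.066 m)) or (value of joint key_c above 0.005 m and not (y of key_c_top in the frame of key_a_top between -0.066 and -0.022 m or y of key_c_top in the frame of key_a_top between -0.11 and -0.066 m)) or (value of joint key_d above 0.005 m and not (y of key_d_top in the frame of key_a_top between -0.066 and -0.022 m or y of key_d_top in the frame of key_a_top between -0.11 and -0.066 m)) or (value of joint key_e above 0.005 m and not (y of key_e_top in the frame of key_a_top between -0.066 and -0.022 m or y of key_e_top in the frame of key_a_top between -0.11 and -0.066 m))).
It fails at once if a tool beside the box was moved more than 30 mm (distance of any of pliers, padlock, driver_red from where it was at the start of the episode above 0.03 m).
It also fails if it takes over 40 s, if anything falls off the work surface, if the arm or the gripper's body presses on something with over 40 N, if the wrist force passes 120 N, or if a joint passes its speed limit or range.

## Robot

A 6-joint arm with a two-finger parallel gripper is mounted at the origin on a cart in front of the work surface, level with it; the furniture and walls round the work are solid. World frame = base frame: x ahead of the robot, y to its left, z up, the work surface at z = 0. Lengths are in m, angles in rad, forces in N, time in s.
With the tool pointing down it reaches from about 0.35 to 0.875 m from the base axis. Payload 4.2 kg.
Tool frame: the origin (TCP) lies midway between the tips of the shut fingers; the grasp point (between the pads) lies 19 mm behind it; z points along the fingers, y is the line along which they close (so a half turn about z gives the same grasp; the last joint's range is limited). The gripper opens to 85 mm and grips with 20 to 120 N. Pads are 22 mm wide; open, the fingers measure 114 mm over their backs; the gripper's body (76 mm by 85 mm) begins 54 mm behind the grasp point. The pads swing forward as they close: fully open they stand 13 mm farther back than shut.
Start: joints at [1.404, 0.385, 0.008, 0, -1.194, -0.259], TCP at [0.258, 0.569, 0.231] pointing down, gripper open.
Joint ranges: [-3.14, 3.14], [-1.21, 2.06], [-1.07, 1.41], [-3.16, 2.05], [-2.99, -0.16], [-3.1, 3.1]. Speed limits (rad/s): [2.79, 2.79, 3.14, 3.14, 3.14, 3.14].

## Interface

Orientations are given as a rotation vector (axis times angle).
In Python, from bench import bot gives the robot as it stands.
- The arm moves only by the tool move_arm, never from a script. Its argument "motion" is one flat list of numbers, 7 for each row, row after row: the turn, a rotation vector about the tool's x, y, z in degrees, then the shift along the tool's x, y, z in m, then the finger opening in m, from 0 to 0.0854. A call has 1 to 10 rows; each row shifts and turns the commanded pose from where the row before left it, along the tool's axes as they then stand; what a row does not reach is not made up. A row lasts 1/10 s, in which the tool goes at most 50 mm and 8.59 degrees, less where a joint would pass 70% of its speed; a pose out of reach is approached as far as the arm can. A call is refused whole if a number of a shift passes 0.05 or a number of a turn 8.59, either way. A call with a gripper value outside its range is refused whole. The fingers move at their own pace and stop on an object; "grip_force" is the grip in N (left out, the last holds). Time passes only in rows, so rows that do not move let the fingers close. It gives the time, the measured TCP pose, the force, the opening and the grip force at its end, in the units of the state.
- bot.read_state(): the state, without advancing time (a new reading comes with each control period).
- bot.get_image(name): name is "side" or "top" or "wrist"; returns the picture (384x512x3 uint8, blue, green, red); there is no depth.
- bot.camera_params(name): a dict with "fx", "fy", "cx", "cy" (pixels), "eye" and "orientation" of the camera in the world. Camera axes: x right, y down, z forward; pixel columns grow to the right and rows downward; lengths in m; the calibration is good to about 2 mm. A picture is of the moment at which its call begins: read the wrist's pose just before it. camera_params takes no time and is no camera call; for the wrist camera it gives the pose at the moment of the call.
- bot.hand_in(): hands the job in; it is judged then, once.
Trained networks look in the newest picture that a camera, given by its name, has taken for a name from the list of things; names that differ only in an ending like _2 or _b are one class to them, and where a whole thing is asked for, a point or a joint stands for the part that bears it (a point fixed in the world has none). Each returns a list of dicts, best first, with "score" (0 to 1); they miss things now and then, are a little off and sometimes report something else, mostly with a low value. They report only what shows in the picture. A call takes as long as a camera call.
- bot.find_in(camera, thing): "centre" ([x, y, z] in m, in world coordinates, good to about 4 mm: the middle of the surface that is visible of it).
The state is a dict: "t": time; "joint_positions": joint angles; "dq": joint speeds; "joint_efforts": joint torques, N m; "tool_pos": TCP position; "ee_rot": TCP orientation; "force": force on the tool from outside, world axes, zero at the start; "ft_torque": the same for the moment, N m; "gripper_width": opening from 0.0 (shut) to 1.0 (fully open); "finger_force": force on a finger pad.
Only numpy, scipy, OpenCV 4.12 (cv2) and the standard library are available. Lean on these libraries where they do the work, as an engineer would, in place of code of your own. Each camera call takes 0.05 s, during which the arm holds its last target. There are 200 camera calls.

## Working session

There is one attempt and no reset: what is moved stays moved. The work goes in short steps, Python scripts to look and compute and a tool call to move; the robot and the scene stay as the last step left them, time stands still between calls to the robot, and variables do not carry over. Pictures are saved under pics/ and viewed, at most 10 in all, crops included, and the job is handed in when it is done.

Besides the shell and the picture viewer there is one more tool, called after "Request:" by a JSON object that holds its "name" and its "arguments", one argument or row to a line. move_arm: Moves the arm, as the interface text tells. Its arguments: {"type":"object","properties":{"motion":{"type":"array"},"grip_force":{"type":"number"}},"required":["motion"]}

```bash
mkdir -p pics; python3 - <<'E'
from bench import bot
import cv2, numpy as np
s=bot.read_state(); print(s['t'],s['tool_pos'],s['ee_rot'],s['gripper_width'],s['force'])
for n in('top','side'):
    cv2.imwrite(f'pics/{n}0.png',bot.get_image(n)); p=bot.camera_params(n); print(n,p)
for k in('switch_box','key_a_top','key_b','driver_red'):
    for d in bot.find_in('top',k)[:6]: print(k,d)
print(bot.read_state()['t'])
E
```

```text
0.0 [0.25787733 0.56866333 0.23024414] [ 3.06852538e+00 -6.63589911e-01 -5.83205202e-04] 1.0028211281351382 [ 0.30030201 -0.01399726 -0.16608713]
top {'fx': 485.44475890554503, 'fy': 485.44475890554503, 'cx': 258.3600795612031, 'cy': 195.39668971385444, 'eye': array([ 0.4384377 , -0.19053849,  0.90772562]), 'orientation': array([-2.1465515 ,  2.14915752, -0.14723526])}
side {'fx': 377.24189298558576, 'fy': 377.24189298558576, 'cx': 258.7848404494799, 'cy': 189.40405077698537, 'eye': array([ 0.37030348, -0.86867422,  0.55976489]), 'orientation': array([-2.1426203 ,  0.26486292, -0.15974848])}
switch_box {'centre': [0.4474, -0.2405, 0.0418], 'score': 0.66}
key_a_top {'centre': [0.4698, -0.164, 0.062], 'score': 0.94}
key_b {'centre': [0.4619, -0.2488, 0.0666], 'score': 0.85}
key_b {'centre': [0.4693, -0.2059, 0.0703], 'score': 0.84}
key_b {'centre': [0.4703, -0.1605, 0.0576], 'score': 0.76}
key_b {'centre': [0.4503, -0.3334, 0.0655], 'score': 0.6}
driver_red {'centre': [0.3749, -0.1635, 0.0212], 'score': 0.88}
driver_red {'centre': [0.452, -0.3347, 0.0718], 'score': 0.22}
0.3
```

View pics/top0.png

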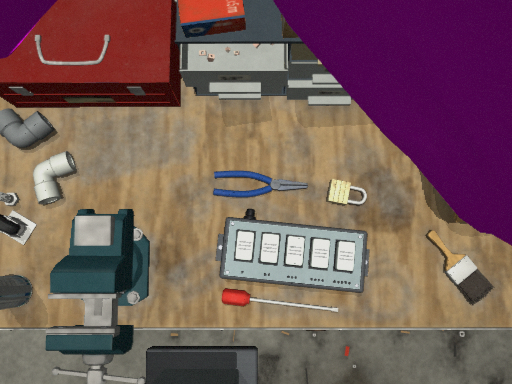

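View pics/side0.png

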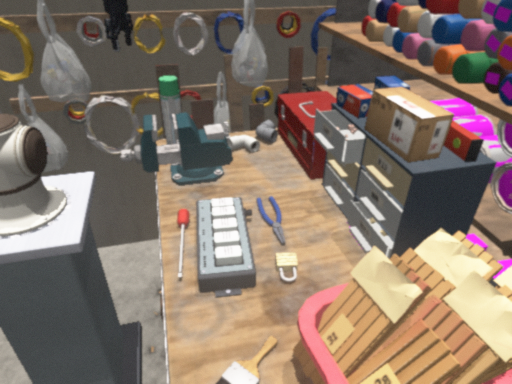

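The top view shows the box with five keys at about (245,246), (269,248), (295,251), (320,254) and (345,256), and the red driver in front of it. The pliers and padlock lie behind. The side view shows the keys end-on, so I'll enlarge it to see which key is down.

```bash
cat > h.py <<'E'
import numpy as np, cv2
from bench import bot
from scipy.spatial.transform import Rotation as R
def ray(n,uv,z,p=None):
    p=p or bot.camera_params(n); d=R.from_rotvec(p['orientation']).apply([(uv[0]-p['cx'])/p['fx'],(uv[1]-p['cy'])/p['fy'],1])
    return p['eye']+d*(z-p['eye'][2])/d[2]
E
python3 - <<'E'
from h import *
a=cv2.imread('pics/side0.png')[190:300,180:270]; b=cv2.imread('pics/top0.png')
A=cv2.resize(a,None,fx=5.4,fy=5.4,interpolation=cv2.INTER_CUBIC)
cv2.imwrite('pics/c1.png',A)
g=(b.min(2)>190).astype('uint8'); g[:225]=0;g[280:]=0;g[:,:225]=0;g[:,370:]=0
n,l,st,c=cv2.connectedComponentsWithStats(g)
P=[]
for i in range(1,n):
    if st[i,4]>150:
        m=cv2.minAreaRect(np.argwhere(l==i)[:,::-1].astype('float32')); print(st[i],c[i].round(1),m); P.append((m[0][0],ray('top',m[0],.067)))
for u,p in sorted(P,key=lambda q:q[0]): print(p.round(4))
E
```

```text
[236 231  18  29 412] [244.3 245.3] ((244.22276306152344, 245.27227783203125), (16.020099639892578, 27.562530517578125), 5.710593223571777)
[261 234  18  29 413] [269.5 247.8] ((269.4257507324219, 247.74256896972656), (16.11960220336914, 27.861042022705078), 5.710593223571777)
[286 236  19  29 414] [294.8 250.3] ((294.7950744628906, 250.25413513183594), (16.29643440246582, 27.885007858276367), 5.194429397583008)
[312 239  18  29 422] [320.2 252.9] ((320.2353210449219, 252.94117736816406), (16.259660720825195, 27.917526245117188), 4.398705005645752)
[337 241  18  30 422] [345.7 255.6] ((345.6499938964844, 255.54998779296875), (16.259660720825195, 28.147615432739258), 4.398705005645752)
[ 0.4697 -0.1639  0.067 ]
[ 0.4654 -0.2073  0.067 ]
[ 0.4611 -0.251   0.067 ]
[ 0.4564 -0.2947  0.067 ]
[ 0.4519 -0.3382  0.067 ]
```

View pics/c1.png

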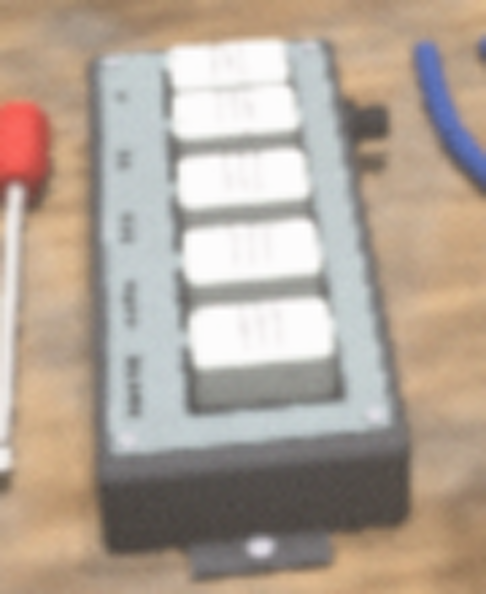

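Key 1 looks lowered: the spacing between keys 1 and 2 in the side view is 3 px too short, and the detector puts its top at about z=0.06. The box yaw is about -0.10 rad. I'll lift and turn the tool so its 22 mm width lies along the box's y, with the gripper shut.

Request:
{"name": "move_arm", "arguments": {
  "motion": [0,0,7.12,0,0,-0.012,0,0,0,7.12,0,0,-0.012,0,0,0,7.12,0,0,-0.012,0,0,0,7.12,0,0,-0.012,0,0,0,7.12,0,0,-0.012,0,0,0,7.12,0,0,-0.012,0,0,0,7.12,0,0,-0.012,0,0,0,7.12,0,0,-0.012,0,0,0,7.12,0,0,-0.012,0,0,0,7.12,0,0,-0.012,0],
  "grip_force": 30
}}

```text
t: 1.3
tool_pos: [0.2581, 0.5691, 0.3517]
ee_rot: [2.104, -2.332, 0.0]
force: [-0.8, -0.4, -0.3]
gripper_width: 0.003
finger_force: 0.0
```

Request:
{"name": "move_arm", "arguments": {
  "motion": [0,0,0,0.044,-0.0166,0,0,0,0,0,0.044,-0.0166,0,0,0,0,0,0.044,-0.0166,0,0,0,0,0,0.044,-0.0166,0,0,0,0,0,0.044,-0.0166,0,0,0,0,0,0.044,-0.0166,0,0,0,0,0,0.044,-0.0166,0,0,0,0,0,0.044,-0.0166,0,0,0,0,0,0.044,-0.0166,0,0]
}}

```text
t: 2.2
tool_pos: [0.368, 0.1586, 0.3517]
ee_rot: [-2.11, 2.325, 0.0]
force: [1.6, 0.6, 0.7]
gripper_width: 0.004
finger_force: 0.0
```

Request:
{"name": "move_arm", "arguments": {
  "motion": [0,0,0,0.0443,-0.0166,0,0,0,0,0,0.0443,-0.0166,0,0,0,0,0,0.0443,-0.0166,0,0,0,0,0,0.0443,-0.0166,0,0,0,0,0,0.0443,-0.0166,0,0,0,0,0,0.0443,-0.0166,0,0,0,0,0,0.0443,-0.0166,0,0,0,0,0,0.0443,-0.0166,0,0,0,0,0,0,0,0.045,0,0,0,0,0,0,0.045,0]
}}

```text
t: 3.2
tool_pos: [0.4664, -0.2069, 0.2608]
ee_rot: [-2.105, 2.329, -0.004]
force: [1.1, 0.1, -1.4]
gripper_width: -0.0
finger_force: 0.0
```

```bash
python3 - <<'E'
from h import *
s=bot.read_state(); print(s['t'],s['tool_pos'],s['ee_rot'],s['joint_positions'],s['force'])
p=bot.camera_params('wrist'); im=bot.get_image('wrist'); print(p)
cv2.imwrite('pics/w1.png',im)
for k in('key_a_top','key_b_top','key_d_top'):
    for d in bot.find_in('wrist',k)[:6]: print(k,d)
E
```

```text
3.2 [ 0.46639663 -0.20688659  0.26076072] [-2.10457514  2.32926238 -0.00354223] [-9.90968393e-02  1.65478241e-01 -2.21761174e-01 -2.58728807e-04
 -1.18029233e+00 -2.06958235e-03] [ 1.07416408  0.12903503 -1.38694973]
{'fx': 272.94506028841164, 'fy': 272.94506028841164, 'cx': 257.8436598851643, 'cy': 192.46258557651342, 'eye': array([ 0.45852846, -0.27328035,  0.4035222 ]), 'orientation': array([0.15608513, 3.09343657, 0.40846616])}
key_a_top {'centre': [0.473, -0.1697, 0.0612], 'score': 0.97}
key_a_top {'centre': [0.4598, -0.2524, 0.067], 'score': 0.59}
key_b_top {'centre': [0.4605, -0.2532, 0.0666], 'score': 0.6}
key_d_top {'centre': [0.4594, -0.2965, 0.0643], 'score': 0.95}
```

View pics/w1.png

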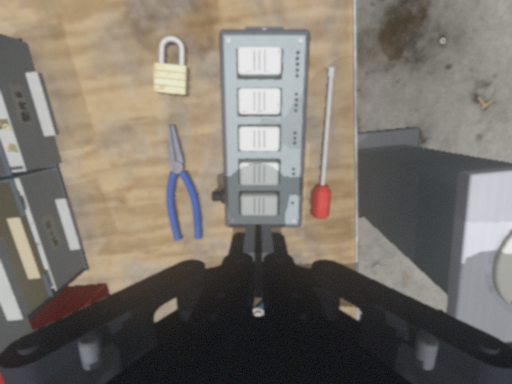

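The wrist view shows the box upright with keys from fifth, at row 62, to first, at row 204. The fingers' shadow falls on keys 1 and 2, and the driver is clear to the right. I'll check numerically which key is down, using the expected projections at z = 67 and 59 mm.

```bash
python3 - <<'E'
from h import *
p=bot.camera_params('side'); im=cv2.imread('pics/side0.png')
M=R.from_rotvec(p['orientation']).as_matrix()
def pr(p,X):
    M=R.from_rotvec(p['orientation']).as_matrix(); q=M.T@(np.array(X)-p['eye']); return np.array([p['fx']*q[0]/q[2]+p['cx'],p['fy']*q[1]/q[2]+p['cy']])
K=np.array([[.4697-.0043*i,-.1639-.0436*i] for i in range(5)]); bx=np.array([.995,-.102]); by=np.array([.102,.995])
# expected near-edge & far-edge row of caps vs brightness profile along the cap centre line
g=cv2.GaussianBlur(im.min(2),(0,0),.6)
for i,k in enumerate(K):
    for z in(.067,.059):
        print(i+1,z,'far',pr(p,[*(k+by*.015),z]).round(1),'ctr',pr(p,[*k,z]).round(1),'near',pr(p,[*(k-by*.015),z]).round(1))
u=[int(round(v)) for v in np.linspace(222,228,70)]
print([(195+j,int(g[195+j,221+j//12])) for j in range(68)])
E
```

```text
1 0.067 far [220.6 194.7] ctr [221.  198.3] near [221.5 202.1]
1 0.059 far [220.8 197.5] ctr [221.2 201.2] near [221.6 205. ]
2 0.067 far [222.  205.7] ctr [222.5 209.7] near [223.  213.8]
2 0.059 far [222.1 208.6] ctr [222.6 212.6] near [223.1 216.7]
3 0.067 far [223.5 217.7] ctr [224. 222.] near [224.6 226.5]
3 0.059 far [223.7 220.6] ctr [224.2 225. ] near [224.7 229.6]
4 0.067 far [225.2 230.8] ctr [225.7 235.6] near [226.3 240.5]
4 0.059 far [225.3 233.8] ctr [225.9 238.7] near [226.5 243.6]
5 0.067 far [227.  245.2] ctr [227.6 250.5] near [228.3 256. ]
5 0.059 far [227.1 248.3] ctr [227.8 253.6] near [228.4 259.1]
[(195, 121), (196, 129), (197, 161), (198, 211), (199, 237), (200, 242), (201, 243), (202, 245), (203, 248), (204, 247), (205, 236), (206, 224), (207, 234), (208, 243), (209, 246), (210, 248), (211, 249), (212, 250), (213, 247), (214, 228), (215, 185), (216, 159), (217, 162), (218, 196), (219, 236), (220, 247), (221, 248), (222, 246), (223, 245), (224, 246), (225, 249), (226, 244), (227, 221), (228, 179), (229, 156), (230, 160), (231, 197), (232, 235), (233, 245), (234, 246), (235, 247), (236, 247), (237, 246), (238, 248), (239, 249), (240, 245), (241, 224), (242, 182), (243, 155), (244, 153), (245, 171), (246, 211), (247, 239), (248, 244), (249, 242), (250, 239), (251, 239), (252, 243), (253, 246), (254, 247), (255, 248), (256, 237), (257, 203), (258, 164), (259, 149), (260, 145), (261, 142), (262, 139)]
```

The measured far edges are 197.5, 206, 218, 231 and 246. They match key 1 latched and the others up, so the targets are key 2, then key 3. I'm already above key 2, so I'll descend.

Request:
{"name": "move_arm", "arguments": {
  "motion": [0,0,0,0,0,0.04,0,0,0,0,0,0,0.04,0,0,0,0,0,0,0.04,0,0,0,0,0,0,0.04,0,0,0,0,0,0,0.02,0,0,0,0,0,0,0,0]
}}

```text
t: 4.0
tool_pos: [0.4669, -0.2049, 0.0814]
ee_rot: [2.112, -2.325, -0.0]
force: [-0.2, -0.6, -0.6]
gripper_width: 0.0
finger_force: 0.0
```

Request:
{"name": "move_arm", "arguments": {
  "motion": [0,0,0,0,0,0.004,0,0,0,0,0,0,0.004,0,0,0,0,0,0,0.003,0,0,0,0,0,0,0.003,0,0,0,0,0,0,0.002,0,0,0,0,0,0,0.002,0,0,0,0,0,0,0.002,0,0,0,0,0,0,0,0]
}}

```text
t: 4.8
tool_pos: [0.4661, -0.2052, 0.0612]
ee_rot: [-2.11, 2.327, -0.001]
force: [0.0, -0.4, 1.2]
gripper_width: 0.003
finger_force: 0.6
```

Request:
{"name": "move_arm", "arguments": {
  "motion": [0,0,0,0,0,0.001,0,0,0,0,0,0,0.001,0,0,0,0,0,0,0.001,0,0,0,0,0,0,0,0]
}}

```text
t: 5.2
tool_pos: [0.4657, -0.2051, 0.0581]
ee_rot: [2.11, -2.327, -0.001]
force: [0.4, 0.2, 1.2]
gripper_width: 0.005
finger_force: 0.6
```

Request:
{"name": "move_arm", "arguments": {
  "motion": [0,0,0,0,0,0.0007,0,0,0,0,0,0,0.0007,0,0,0,0,0,0,0,0]
}}

```text
t: 5.5
tool_pos: [0.4657, -0.2052, 0.0571]
ee_rot: [2.11, -2.327, -0.0]
force: [-0.6, 0.4, 3.3]
gripper_width: 0.004
finger_force: 1.4
```

Request:
{"name": "move_arm", "arguments": {
  "motion": [0,0,0,0,0,0.0007,0,0,0,0,0,0,0,0]
}}

```text
t: 5.7
tool_pos: [0.4659, -0.2052, 0.0569]
ee_rot: [2.111, -2.327, 0.0]
force: [-1.4, 0.9, 7.4]
gripper_width: -0.001
finger_force: 3.5
```

The key is at its bottom stop. I'll lift, shift to key 3 and check the keys from the side camera.

Request:
{"name": "move_arm", "arguments": {
  "motion": [0,0,0,0,0,-0.005,0,0,0,0,0,0,-0.02,0,0,0,0,0,0,-0.04,0,0,0,0,0,0,-0.035,0,0,0,0,0.023,0,0,0,0,0,0,0.023,0,0,0,0,0,0,0,0,0,0]
}}

```text
t: 6.4
tool_pos: [0.461, -0.2524, 0.1562]
ee_rot: [-2.107, 2.33, -0.0]
force: [-0.9, 0.5, -0.1]
gripper_width: -0.0
finger_force: 0.0
```

```bash
python3 - <<'E'
from h import *
im=bot.get_image('side'); g=cv2.GaussianBlur(im.min(2),(0,0),.6)
print([(195+j,int(g[195+j,221+j//12])) for j in range(68)]); s=bot.read_state(); print(s['tool_pos'],s['force'])
cv2.imwrite('pics/s2.png',cv2.resize(im[130:300,150:300],None,fx=3.5,fy=3.5,interpolation=cv2.INTER_CUBIC))
E
```

```text
[(195, 130), (196, 162), (197, 177), (198, 178), (199, 178), (200, 184), (201, 186), (202, 175), (203, 154), (204, 141), (205, 137), (206, 135), (207, 136), (208, 144), (209, 160), (210, 178), (211, 188), (212, 190), (213, 189), (214, 188), (215, 188), (216, 184), (217, 172), (218, 170), (219, 182), (220, 189), (221, 189), (222, 187), (223, 184), (224, 187), (225, 190), (226, 183), (227, 164), (228, 148), (229, 143), (230, 153), (231, 197), (232, 235), (233, 246), (234, 247), (235, 248), (236, 248), (237, 249), (238, 251), (239, 252), (240, 249), (241, 232), (242, 190), (243, 163), (244, 161), (245, 179), (246, 219), (247, 245), (248, 249), (249, 247), (250, 245), (251, 246), (252, 248), (253, 251), (254, 252), (255, 252), (256, 243), (257, 213), (258, 173), (259, 159), (260, 154), (261, 151), (262, 148)]
[ 0.46082891 -0.25156165  0.15591991] [ 0.0683341   0.00341783 -0.77353662]
```

View pics/s2.png

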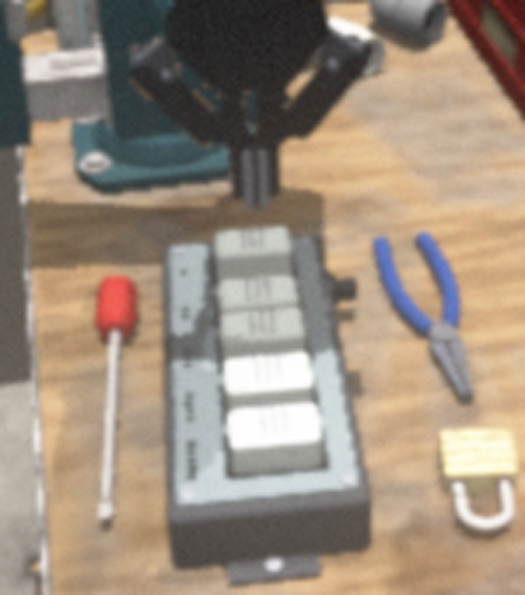

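The side view shows key 1 up again (far edge row 195) and key 2 latched (row 209), with keys 3–5 up. Next I'll press key 3, directly below the tool.

Request:
{"name": "move_arm", "arguments": {
  "motion": [0,0,0,0,0,0.04,0,0,0,0,0,0,0.035,0,0,0,0,0,0,0.008,0,0,0,0,0,0,0.004,0,0,0,0,0,0,0.003,0,0,0,0,0,0,0.003,0,0,0,0,0,0,0.002,0,0,0,0,0,0,0.002,0,0,0,0,0,0,0.001,0,0,0,0,0,0,0,0]
}}

```text
t: 7.45
tool_pos: [0.4618, -0.2511, 0.0584]
ee_rot: [-2.11, 2.327, -0.002]
force: [0.7, -0.7, 1.4]
gripper_width: -0.003
finger_force: 0.6
```

Request:
{"name": "move_arm", "arguments": {
  "motion": [0,0,0,0,0,0.0007,0,0,0,0,0,0,0,0]
}}

```text
t: 7.65
tool_pos: [0.4616, -0.251, 0.0576]
ee_rot: [-2.11, 2.327, -0.001]
force: [0.9, -0.9, 0.7]
gripper_width: -0.003
finger_force: 0.6
```

Request:
{"name": "move_arm", "arguments": {
  "motion": [0,0,0,0,0,0.0007,0,0,0,0,0,0,0.0005,0,0,0,0,0,0,0,0]
}}

```text
t: 7.95
tool_pos: [0.4617, -0.2511, 0.057]
ee_rot: [-2.111, 2.327, -0.001]
force: [-0.4, -0.2, 5.7]
gripper_width: 0.003
finger_force: 2.7
```

That's the bottom stop. I'll lift straight up and check.

Request:
{"name": "move_arm", "arguments": {
  "motion": [0,0,0,0,0,-0.005,0,0,0,0,0,0,-0.02,0,0,0,0,0,0,-0.04,0,0,0,0,0,0,-0.04,0,0,0,0,0,0,-0.04,0,0,0,0,0,0,0,0]
}}

```text
t: 8.55
tool_pos: [0.464, -0.252, 0.2072]
ee_rot: [-2.108, 2.322, -0.016]
force: [-0.9, -0.3, 0.2]
gripper_width: 0.001
finger_force: 0.0
```

```bash
python3 - <<'E'
from h import *
im=bot.get_image('side'); g=cv2.GaussianBlur(im.min(2),(0,0),.6)
print([(195+j,int(g[195+j,221+j//12])) for j in range(68)]); s=bot.read_state(); print(s['tool_pos'],s['force'])
cv2.imwrite('pics/s3.png',cv2.resize(im[130:300,150:300],None,fx=3.5,fy=3.5,interpolation=cv2.INTER_CUBIC))
E
```

```text
[(195, 130), (196, 164), (197, 178), (198, 179), (199, 179), (200, 184), (201, 188), (202, 177), (203, 156), (204, 142), (205, 141), (206, 154), (207, 171), (208, 180), (209, 185), (210, 190), (211, 194), (212, 196), (213, 189), (214, 173), (215, 153), (216, 141), (217, 138), (218, 138), (219, 141), (220, 147), (221, 165), (222, 185), (223, 190), (224, 185), (225, 183), (226, 184), (227, 189), (228, 192), (229, 189), (230, 180), (231, 203), (232, 237), (233, 246), (234, 247), (235, 248), (236, 248), (237, 248), (238, 250), (239, 252), (240, 249), (241, 232), (242, 192), (243, 162), (244, 160), (245, 179), (246, 220), (247, 245), (248, 249), (249, 248), (250, 246), (251, 247), (252, 249), (253, 251), (254, 252), (255, 252), (256, 244), (257, 213), (258, 174), (259, 158), (260, 155), (261, 152), (262, 148)]
[ 0.46229057 -0.25118904  0.20412148] [-0.32059876 -0.23038813 -0.41185955]
```

View pics/s3.png

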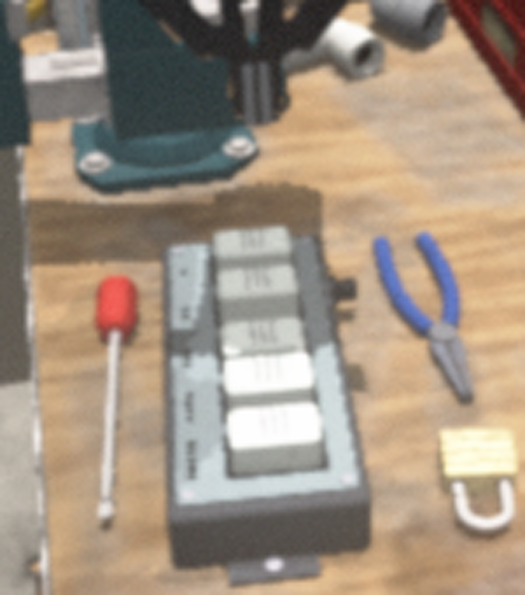

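Key 3 is now latched (far edge row 221). Keys 1, 2, 4 and 5 are up (rows 195, 206, 231, 246), the tools haven't moved and the arm touches nothing.

```bash
python3 -c "
from bench import bot
print(bot.hand_in())"
```

```text
the job is handed in; nothing more can be done
None
```

The extractor is up two speeds: I pressed key 2, then key 3. The last camera check showed key 3 latched, the other four keys up and the tools where they were, so I handed the job in (no verdict was returned).

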